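# Sort coin capsules by diameter into their rows

### The job

Three coin capsules lie loose on the examiner's desk. Put each one into the tray row that matches its diameter (the channel just wide enough for it, where one capsule of the same size already lies), so that it lies flat, face up, on the channel floor beside the one already there. The capsules already placed must stay lying in their rows, and leave the loupe, the magnifier and the tweezers where they are.

Things in the scene. Friction and masses are not known exactly. Their poses are not given: they have to be found in the camera images.
- capsule_s (a point): the loose small coin capsule: a black round plastic case with a steel-grey coin face on top, outer diameter 32 mm, 10 mm thick, lying flat on the desk at the start. The point is its centre, half-way up (5 mm above its underside); z is its axis, up. The three loose capsules differ in diameter only.
- capsule_m (a point): the loose middle-sized coin capsule: a black round plastic case with a steel-grey coin face on top, outer diameter 42 mm, 10 mm thick, lying flat on the desk at the start. The point is its centre, half-way up (5 mm above its underside); z is its axis, up. The three loose capsules differ in diameter only.
- capsule_l (a point): the loose large coin capsule: a black round plastic case with a steel-grey coin face on top, outer diameter 52 mm, 10 mm thick, lying flat on the desk at the start. The point is its centre, half-way up (5 mm above its underside); z is its axis, up. The three loose capsules differ in diameter only.
- row_s (a point): row for small (32 mm) capsules: dark wooden tray fixed to the desk, outside 200 x 74 x 11 mm like the other two, with one grey-floored channel 40 mm wide, 190 mm long. Point: middle of the channel floor, 4 mm above the desk; walls rise 7 mm above the floor. x along the channel, y across, z up. One placed capsule sits at about x = +65 mm, the rest is empty.
- row_m (a point): row for middle-sized (42 mm) capsules: dark wooden tray fixed to the desk, outside 200 x 74 x 11 mm like the other two, with one grey-floored channel 50 mm wide, 190 mm long. Point: middle of the channel floor, 4 mm above the desk; walls rise 7 mm above the floor. x along the channel, y across, z up. One placed capsule sits at about x = +65 mm, the rest is empty.
- row_l (a point): row for large (52 mm) capsules: dark wooden tray fixed to the desk, outside 200 x 74 x 11 mm like the other two, with one grey-floored channel 60 mm wide, 190 mm long. Point: middle of the channel floor, 4 mm above the desk; walls rise 7 mm above the floor. x along the channel, y across, z up. One placed capsule sits at about x = +65 mm, the rest is empty.
- placed_s (a point): the small capsule (32 mm across, 10 mm thick, looks like the loose one) already lying in its row at the start. The point is its centre, half-way up.
- placed_m (a point): the middle-sized capsule (42 mm across, 10 mm thick, looks like the loose one) already lying in its row at the start. The point is its centre, half-way up.
- placed_l (a point): the large capsule (52 mm across, 10 mm thick, looks like the loose one) already lying in its row at the start. The point is its centre, half-way up.
- loupe_mid (a point): bystander: a loose black eye loupe standing on the desk among the loose capsules, 28 mm across and 30 mm high. The point is its centre.
- magnifier_lens (a point): bystander: a loose black hand magnifier lying flat, lens ring 64 mm across and 12 mm high, handle reaching 121 mm along its x. The point is the centre of the lens ring, 6 mm up.
- tweezers_mid (a point): bystander: loose steel tweezers lying flat, 126 mm long along their x, 18 mm wide, 6 mm high. The point is their middle.

How it is judged (in metres and radians):
At the end, for the whole second after the job is handed in: Each of the three loose capsules and the three already placed ones lies flat and face up (tilt under 0.12 rad) on the channel floor of the row of its own size: its centre within 7 mm of the channel's middle line, within 90 mm of the channel's middle lengthwise, and 2 to 8 mm above the channel floor (x of capsule_s in the frame of row_s between -0.09 and 0.09 m and y of capsule_s in the frame of row_s between -0.007 and 0.007 m and z of capsule_s in the frame of row_s between 0.002 and 0.008 m and angle between each of capsule_s, placed_s, capsule_m, placed_m, capsule_l, placed_l's own z axis and vertical below 0.12 rad and x of placed_s in the frame of row_s between -0.09 and 0.09 m and y of placed_s in the frame of row_s between -0.007 and 0.007 m and z of placed_s in the frame of row_s between 0.002 and 0.008 m and x of capsule_m in the frame of row_m between -0.09 and 0.09 m and y of capsule_m in the frame of row_m between -0.007 and 0.007 m and z of capsule_m in the frame of row_m between 0.002 and 0.008 m and x of placed_m in the frame of row_m between -0.09 and 0.09 m and y of placed_m in the frame of row_m between -0.007 and 0.007 m and z of placed_m in the frame of row_m between 0.002 and 0.008 m and x of capsule_l in the frame of row_l between -0.09 and 0.09 m and y of capsule_l in the frame of row_l between -0.007 and 0.007 m and z of capsule_l in the frame of row_l between 0.002 and 0.008 m and x of placed_l in the frame of row_l between -0.09 and 0.09 m and y of placed_l in the frame of row_l between -0.007 and 0.007 m and z of placed_l in the frame of row_l between 0.002 and 0.008 m); the robot touches nothing.
It fails at once if the loupe is shifted by more than 30 mm (distance of loupe_mid from where it was at the start of the episode above 0.03 m).
It fails at once if the magnifier is shifted by more than 30 mm (distance of magnifier_lens from where it was at the start of the episode above 0.03 m).
It fails at once if the tweezers is shifted by more than 30 mm (distance of tweezers_mid from where it was at the start of the episode above 0.03 m).
It also fails if it takes over 67 s, if anything falls off the work surface, if the arm or the gripper's body presses on something with over 40 N, if the wrist force passes 120 N, or if a joint passes its speed limit or range.

### The arm

A 7-joint arm with a two-finger parallel gripper is mounted at the origin on the work surface. World frame = base frame: x ahead of the robot, y to its left, z up, the work surface at z = 0. Lengths are in mm, angles in rad, forces in N, time in s.
With the tool pointing down it reaches from about 425 to 875 mm from the base axis. Payload 4.7 kg.
Tool frame: the origin (TCP) lies between the finger pads; the fingertips stand 22 mm ahead of it and the grasp point (between the pads) lies 3 mm ahead of it; z points along the fingers, y is the direction in which the jaws open and shut (so a half turn about z gives the same grasp; the last joint's range is limited). The gripper opens to 85 mm and grips with 20 to 120 N. Pads are 22 mm wide; open, the fingers measure 114 mm over their backs; the gripper's body (76 mm by 85 mm) begins 54 mm behind the grasp point. The pads swing forward as they close: fully open they stand 13 mm farther back than shut.
Start: joints at [1.195, 0.321, -0.07, 1.45, 0.023, 1.371, -0.057], TCP at [246.985, -601.266, 253.349] pointing down, gripper open.
Joint ranges: [-2.86, 2.86], [-0.3, 2.09], [-1.38, 1.24], [0.06, 2.45], [-1.56, 4.7], [0.09, 2.05], [-2.69, 2.69]. Speed limits (rad/s): [2.57, 2.57, 3.14, 3.14, 3.14, 3.14, 3.14].

### API

Orientations are given as a unit quaternion [w, x, y, z].
In Python, from bench import ctrl, hand, solver, vision, readout gives the robot as it stands. The module is installed in compiled form; this text tells all that it offers. Calls block until the motion is done:
- ctrl.move_ptp(position, orientation): joint-space move of the TCP to a pose.
- ctrl.movel(position, v=150, frame=None, max_force=None): straight line of the TCP; frame=None keeps the orientation; v is the mean speed in mm/s. With max_force (N) it stops when the force on the tool has changed by that much, and returns True; else False.
- ctrl.move_joints(angles): joint-space move.
- hand.grip(opening, grip_force=None): opening from 0.0 (shut) to 1.0 (fully open); grip_force is the grip in N (None keeps the last); returns when the fingers have stopped.
- ctrl.hold(seconds).
- solver.solve_ik(position, orientation): joint angles nearest the present ones, or None.
- vision.camera(name): name is "side" or "top"; returns a dict with "image" (480x640x3 uint8, red, green, blue), "depth" (480x640 float32, mm along the optical axis (not along the pixel's ray), 0 where there is no reading), "fovy" (degrees; the focal length in pixels is half the picture's height over the tangent of half this angle, whatever the lens; pixels are square), "cx", "cy" (the principal point, pixels), "cam_to_world" (4x4, takes a point from camera to world coordinates). Camera axes: x right, y up, looking along -z (the intrinsics and any distortion apply to the point x, -y, -z); pixel columns grow to the right and rows downward; lengths in mm; the calibration is good to about 2 mm. A picture is of the moment at which its call begins.
A pose or a line that the arm cannot do raises ctrl.MotionError and nothing moves.
- ctrl.job_done(): hands the job in, once; it reports no verdict.
Readings, each from a call of its own:
- readout.read_t(): time.
- readout.read_joint_positions(): joint angles.
- readout.read_qd(): joint speeds.
- readout.read_joint_efforts(): joint torques, N m.
- readout.read_eef_pos(): TCP position.
- readout.read_ee_rot(): TCP orientation.
- readout.read_wrist_force(): force on the tool from outside, world axes, zero at the start.
- readout.read_moment(): the same for the moment, N m.
- readout.read_gripper_width(): opening from 0.0 (shut) to 1.0 (fully open).
Only numpy, scipy, OpenCV 4.12 (cv2) and the standard library are available. Lean on these libraries where they do the work, as an engineer would, in place of code of your own. Each camera call takes 0.05 s, during which the arm holds its last target. There are 200 camera calls.

## Working session

There is one attempt and no reset: what is moved stays moved. The work goes in short steps, each a Python script; the robot and the scene stay as the last script left them, time stands still between calls to the robot, and variables do not carry over. Pictures are saved under pics/ and viewed, about 8 in all and at most 12, crops included, and the job is handed in when it is done.

```bash
mkdir -p pics
python3 - <<'E'
from bench import ctrl,hand,solver,vision,readout
import numpy as np,cv2
for n in("top","side"):
    c=vision.camera(n); np.savez(n+".npz",**c)
    cv2.imwrite(f"pics/{n}0.png",c["image"][:,:,::-1])
    print({k:v for k,v in c.items() if k not in("image","depth")},(c["depth"]==0).mean())
print(readout.read_t(),readout.read_ee_rot())
E
```

```text
{'fovy': 51.34177254790757, 'cx': 316.3861900990133, 'cy': 239.8390394248175, 'cam_to_world': array([[ 2.50487233e-02,  9.80128589e-01, -1.96775278e-01,
         3.84084259e+02],
       [-9.99560054e-01,  2.14282964e-02, -2.05067286e-02,
        -4.63964645e+01],
       [-1.58826719e-02,  1.97202375e-01,  9.80234137e-01,
         8.72829007e+02],
       [ 0.00000000e+00,  0.00000000e+00,  0.00000000e+00,
         1.00000000e+00]])} 0.003909505208333333
{'fovy': 46.03836061008519, 'cx': 318.905526287255, 'cy': 234.62067821124893, 'cam_to_world': array([[-9.00868308e-01,  2.61793351e-01, -3.46266562e-01,
         2.06624723e+02],
       [-4.33610828e-01, -5.80261334e-01,  6.89404405e-01,
         5.91130852e+02],
       [-2.04436079e-02,  7.71207511e-01,  6.36255478e-01,
         6.36315527e+02],
       [ 0.00000000e+00,  0.00000000e+00,  0.00000000e+00,
         1.00000000e+00]])} 0.0038899739583333334
0.1 [-8.73208847e-04  9.81063107e-01  1.93686257e-01 -2.26913298e-04]
```

View pics/top0.png

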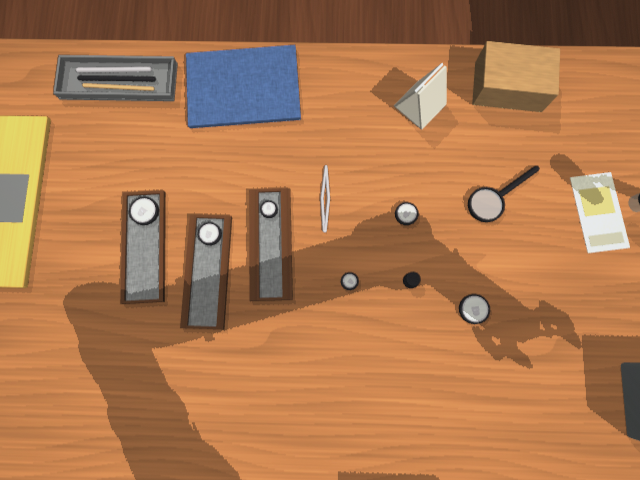

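View pics/side0.png

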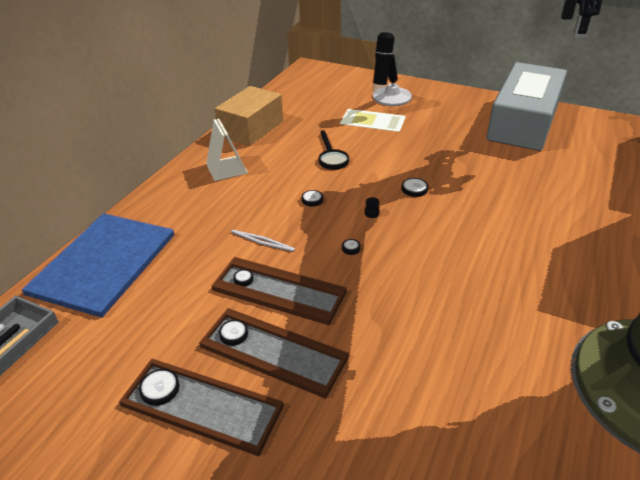

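```bash
cat > h.py <<'E'
import numpy as np,cv2
def ray(c,u,v,z):
    f=240/np.tan(np.radians(float(c["fovy"]))/2); T=c["cam_to_world"]
    d=T[:3,:3]@np.array([(u-c["cx"])/f,-(v-c["cy"])/f,-1.]); o=T[:3,3]
    return o+d*(z-o[2])/d[2]
def proj(c,p):
    f=240/np.tan(np.radians(float(c["fovy"]))/2); T=c["cam_to_world"]
    q=T[:3,:3].T@(np.asarray(p,float)-T[:3,3]); return np.array([c["cx"]+f*q[0]/-q[2],c["cy"]+f*q[1]/q[2]])
def blob(c,u,v,r,th=45):
    """silhouette of a black-rimmed object near pixel u,v"""
    g=c["image"].max(2); m=np.zeros_like(g); m[v-r:v+r,u-r:u+r]=(g[v-r:v+r,u-r:u+r]<th)*255
    cs,_=cv2.findContours(m,cv2.RETR_EXTERNAL,cv2.CHAIN_APPROX_NONE)
    return cv2.fitEllipse(cv2.convexHull(max(cs,key=cv2.contourArea)))
E
python3 - <<'E'
from h import *
W={"top":dict(pl=(143,210,20),pm=(208,233,17),ps=(269,209,13),s=(349,281,14),m=(406,213,17),l=(475,309,20),loupe=(412,280,14),mag=(487,204,22)),
"side":dict(pl=(159,387,26),pm=(233,332,20),ps=(243,277,15),s=(351,246,14),m=(312,198,14),l=(415,187,18),loupe=(372,207,14),mag=(334,159,18))}
for n in W:
    c=dict(np.load(n+".npz")); im=c["image"][:,:,::-1].copy()
    for k,(u,v,r) in W[n].items():
        e=blob(c,u,v,r); z={"p":9,"l":5,"m":5,"s":5}[k[0]]
        z={"loupe":15,"mag":6}.get(k,z)
        print(n,k,np.round(e[0],1),np.round(e[1],1),np.round(ray(c,*e[0],z),1), "depth",c["depth"][int(e[0][1]),int(e[0][0])])
    # grey channels
    hsv=cv2.cvtColor(im,cv2.COLOR_BGR2HSV)
    g=((hsv[...,1]<70)&(hsv[...,2]>30)|(hsv[...,2]<45)).astype(np.uint8)*255
    for (u,v) in dict(top=[(143,260),(206,280),(270,250)],side=[(220,410),(285,355),(290,290)])[n]:
        k,lab=cv2.connectedComponents(cv2.morphologyEx(g,cv2.MORPH_CLOSE,np.ones((5,5))))
        m=(lab==lab[v,u]).astype(np.uint8); cs,_=cv2.findContours(m,0,1)
        p=cv2.approxPolyDP(cv2.convexHull(max(cs,key=cv2.contourArea)),6,True)[:,0]
        print(n,"ch",p.tolist(),[np.round(ray(c,*q,4)[:2]).tolist() for q in p])
    im=c["image"][:,:,::-1]
    if n=="top":
        cv2.imwrite("pics/rows.png",cv2.resize(im[180:334,110:310],None,fx=3.8,fy=3.8,interpolation=2))
E
```

```text
top pl [146.1 212.7] [21.4 25.9] [600.6 278.5   9. ] depth 889.5248
top pm [212.5 237.6] [11.4 18.6] [557.5 155.9   9. ] depth 878.0402
top ps [269. 217.] [ 1.5 10.8] [597.2  57.2   9. ] depth 893.06885
top s [348.6 282.3] [13.4 15.9] [484.1 -86.2   5. ] depth 863.75555
top m [405.8 214. ] [20.9 22. ] [ 608.8 -186.8    5. ] depth 885.7273
top l [472.8 308.8] [27.4 28.8] [ 443.5 -299.7    5. ] depth 850.7752
top loupe [411.1 279.8] [14.3 16.8] [ 489.7 -193.1   15. ] depth 844.7165
top mag [485.4 204.5] [33.4 35.6] [ 629.1 -328.6    6. ] depth 889.6825
top ch [[158, 194], [163, 300], [126, 300], [127, 197]] [[637.0, 262.0], [446.0, 236.0], [444.0, 301.0], [630.0, 318.0]]
top ch [[223, 219], [216, 323], [188, 325], [196, 221]] [[593.0, 140.0], [409.0, 141.0], [404.0, 189.0], [588.0, 189.0]]
top ch [[279, 192], [282, 291], [260, 297], [259, 192]] [[645.0, 42.0], [466.0, 29.0], [455.0, 67.0], [645.0, 78.0]]
side pl [158.9 386.6] [34.3 41.9] [604.2 283.8   9. ] depth 742.72504
side pm [233.2 332.1] [25.1 29.4] [565.  162.5   9. ] depth 810.0951
side ps [243.1 279. ] [12.9 19.1] [610.3  61.9   9. ] depth 899.46
side s [351.1 247.2] [13.5 17.6] [485.4 -85.    5. ] depth 956.5477
side m [312.4 198.5] [14.4 21.1] [ 608.3 -185.3    5. ] depth 1068.9562
side l [414.3 187.6] [16.8 25.6] [ 443.6 -298.5    5. ] depth 1088.6262
side loupe [371.8 207.4] [15.1 21.1] [ 490.4 -192.5   15. ] depth 1016.5533
side mag [333.1 160.8] [16.  28.4] [ 627.5 -321.6    6. ] depth 1177.7618
side ch [[128, 398], [152, 365], [282, 407], [258, 454]] [[633.0, 313.0], [639.0, 257.0], [443.0, 239.0], [438.0, 308.0]]
side ch [[210, 336], [226, 316], [345, 361], [326, 395]] [[595.0, 180.0], [595.0, 137.0], [399.0, 139.0], [399.0, 199.0]]
side ch [[222, 279], [234, 267], [345, 292], [329, 322]] [[645.0, 72.0], [642.0, 39.0], [452.0, 16.0], [449.0, 83.0]]
```

View pics/rows.png

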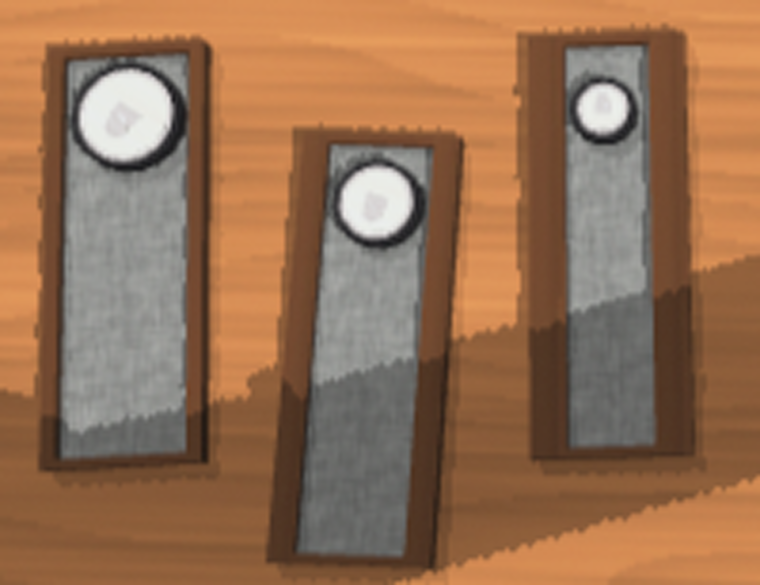

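```bash
cat > fit.py <<'E'
from h import *
T=dict(np.load("top.npz")); S=dict(np.load("side.npz"))
C=dict(l=[(47,46),(204,41),(204,462),(40,470)],m=[(296,129),(462,135),(435,568),(267,562)],s=[(519,35),(686,31),(693,458),(530,459)])
Wd=dict(l=60,m=50,s=40); M=np.array([[100,37],[100,-37],[-100,-37],[-100,37]])
ims={"top":cv2.resize(T["image"][180:334,110:310,::-1],None,fx=3.8,fy=3.8,interpolation=2),
 "side":cv2.resize(S["image"][240:470,100:370,::-1],None,fx=2.6,fy=2.6,interpolation=2)}
R={}
for k in C:
    P=np.array([ray(T,(x+.5)/3.8-.5+110,(y+.5)/3.8-.5+180,11)[:2] for x,y in C[k]])
    ce=P.mean(0); q=P-ce; a=np.arctan2((M[:,0]*q[:,1]-M[:,1]*q[:,0]).sum(),(M*q).sum())
    Rm=np.array([[np.cos(a),-np.sin(a)],[np.sin(a),np.cos(a)]]); R[k]=(*ce,a)
    print(k,np.round(ce,1),round(a,3),"resid",np.round(q-M@Rm.T,1).tolist(),"placed exp",ce+Rm@[65,0])
    for n,c,u0,v0,s in(("top",T,110,180,3.8),("side",S,100,240,2.6)):
        for hx,hy,z,col in((100,37,11,(0,255,255)),(95,Wd[k]/2,4,(0,255,0))):
            p=[(proj(c,[*(ce+Rm@(m/[100,37]*[hx,hy])),z])-[u0,v0]+.5)*s-.5 for m in M]
            cv2.polylines(ims[n],[np.int32(np.round(p))],True,col,1)
for n in ims: cv2.imwrite(f"pics/ov_{n}.png",ims[n])
E
python3 fit.py
```

```text
l [540.3 279.1] 0.083 resid [[1.2, 0.8], [-1.0, -0.3], [-0.5, -0.7], [0.3, 0.1]] placed exp [605.0774885  284.49552966]
m [499.1 163.4] 0.002 resid [[0.9, 2.4], [-0.5, -2.0], [-0.7, -1.2], [0.3, 0.7]] placed exp [564.08265738 163.56998069]
s [549.5  54.4] 0.061 resid [[0.9, 3.0], [-0.0, -2.3], [-1.6, -0.4], [0.7, -0.3]] placed exp [614.41217322  58.32686791]
```

View pics/ov_side.png

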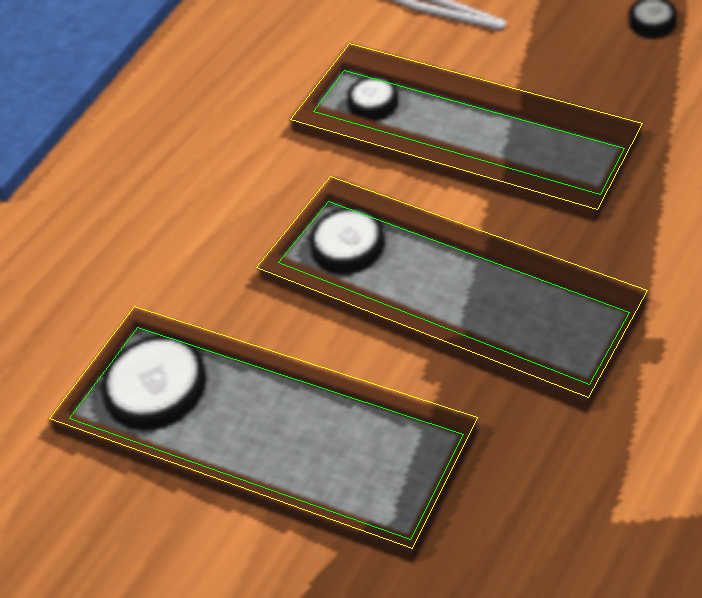

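```bash
cat > act.py <<'E'
from bench import ctrl,hand,solver,vision,readout
import numpy as np
LOOSE=dict(s=(484.8,-85.6),m=(608.6,-186.0),l=(443.6,-299.1))
ROW=dict(l=(540.3,279.1,.083),m=(499.1,163.4,.002),s=(549.5,54.4,.061))
D=dict(s=32,m=42,l=52)
def quat(a,k=0):
    f=(a+np.pi/2)/2+k*np.pi/2; return [0,float(np.cos(f)),float(np.sin(f)),0]
def tip(w): return 22-(76-np.sqrt(76**2-(w/2)**2))   # tip distance ahead of TCP at jaw width w
def target(k,x):
    X,Y,a=ROW[k]; return X+x*np.cos(a),Y+x*np.sin(a)
def pick_place(k,x=-35,place=True,K=0):
    d=D[k]; q=quat(ROW[k][2],K); px,py=LOOSE[k]; tx,ty=target(k,x); zc=tip(d)
    hand.grip((d+16)/85,30)
    ctrl.move_ptp([px,py,80],q)
    print("touch?",ctrl.movel([px,py,zc+2.5],v=60,max_force=8),readout.read_eef_pos()[2],zc+2.5)
    hand.grip(0,30); print("w",readout.read_gripper_width()*85,readout.read_wrist_force())
    ctrl.movel([px,py,80],v=150); print("lifted w",readout.read_gripper_width()*85,readout.read_t())
    if place: put(k,x,K)
def put(k,x=-35,K=0):
    d=D[k]; q=quat(ROW[k][2],K); tx,ty=target(k,x); zc=tip(d)
    ctrl.move_ptp([tx,ty,80],q); ctrl.movel([tx,ty,zc+14],v=120)
    print("contact",ctrl.movel([tx,ty,zc+4+2.5],v=25,max_force=5),readout.read_eef_pos()[2]-zc-6.5)
    hand.grip((d+14)/85); ctrl.movel([tx,ty,90],v=150); print("t",readout.read_t())
E
python3 - <<'E'
from act import *
for K in(0,1):
  for k in"sml":
    for p in (LOOSE[k],target(k,-35)):
        j=solver.solve_ik([*p,20],quat(ROW[k][2],K)); print(K,k,None if j is None else np.round(j,2))
E
```

```text
0 s [ 0.68  0.3  -0.62  2.05  0.23  0.86 -0.01]
0 s [ 0.66  0.46 -0.94  1.98  0.46  0.93 -0.45]
0 m [ 0.7   0.57 -0.57  1.69  0.36  0.99  0.  ]
0 m [ 0.39  0.38 -0.88  2.04  0.37  0.89 -0.69]
0 l [ 0.93  0.36 -0.44  1.95  0.2   0.88  0.47]
0 l [ 0.18  0.56 -0.89  1.84  0.52  0.99 -0.85]
1 s [-0.81  0.43  1.07  2.1  -0.48  0.89 -2.54]
1 s [ 0.83  0.61 -1.18  1.98  0.67  1.02  2.54]
1 m [-0.52  0.77  1.06  1.74 -0.76  1.1  -2.34]
1 m [ 0.62  0.54 -1.17  2.04  0.61  0.97  2.28]
1 l [ 0.62  0.32 -0.09  1.96  0.04  0.86 -2.54]
1 l [ 0.37  0.75 -1.18  1.83  0.78  1.11  2.12]
```

K=0 is comfortable everywhere. Pick the small one first.

Run:
```python
from act import *
pick_place("s",place=False)
```

```text
touch? False 23.146196240476915 22.796702484026838
w 30.12060457985097 [-0.65969222  0.36012697  4.74785468]
lifted w 30.04402898411544 4.6083
```

Run:
```python
from act import *
import cv2
put("s")
pick_place("m",place=False)
for n,(a,b,c,d) in dict(top=(180,334,110,310),side=(240,470,100,370)).items():
    i=vision.camera(n); np.savez(n+"1.npz",**i)
i=np.load("side1.npz")["image"][130:470,100:500,::-1]; cv2.imwrite("pics/s1.png",cv2.resize(i,None,fx=1.75,fy=1.75,interpolation=2))
```

```text
contact True 0.6451935448071922
t 6.9917
touch? False 22.025152692315693 21.54108432930059
w 40.056875286836515 [ 0.03386769 -0.10501858  3.18176193]
lifted w 40.18114019070469 10.2333
```

View pics/s1.png

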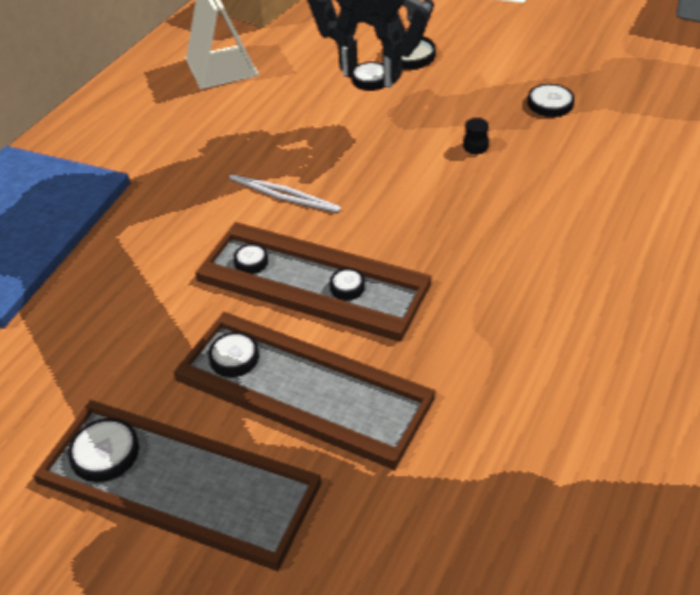

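The small capsule lies in its row (347,283) and the medium one is held at (369,74). The bystanders haven't moved. Next: place M, then pick and place L.

Run:
```python
from act import *
import cv2
put("m")
pick_place("l")
ctrl.move_ptp([500,-250,200],quat(0))
for n in("top","side"): np.savez(n+"2.npz",**vision.camera(n))
i=[cv2.resize(np.load("top2.npz")["image"][180:334,110:310,::-1],(780,600),interpolation=2),
   cv2.resize(np.load("side2.npz")["image"][130:470,80:500,::-1],None,fx=1.75,fy=1.75,interpolation=2)]
for k in(0,1): cv2.imwrite(f"pics/e{k}.png",i[k])
```

```text
contact True 0.7743091770035342
t 13.5167
touch? False 20.337798200200723 19.914284285428494
w 49.99497648065924 [-1.14636378  0.41712742  5.03395855]
lifted w 50.027610444507346 17.4833
contact True 0.8552039596715275
t 21.3583
```

View pics/e0.png

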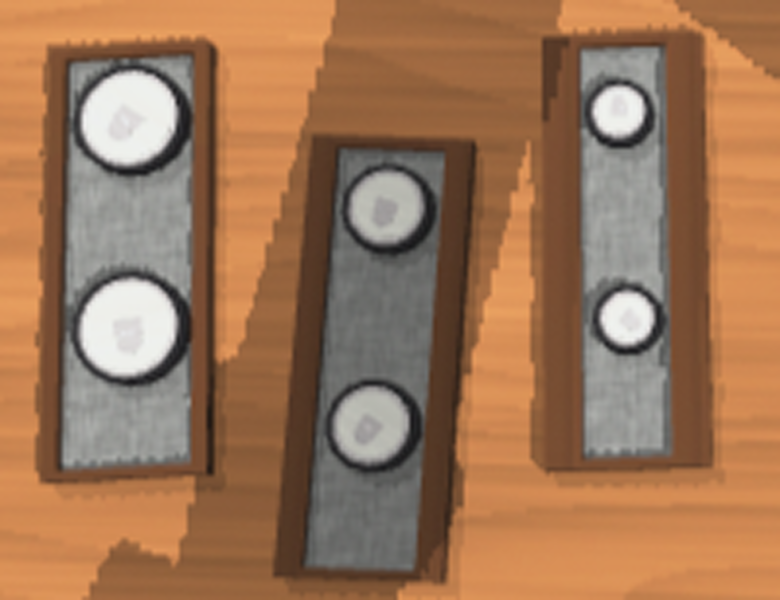

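View pics/e1.png

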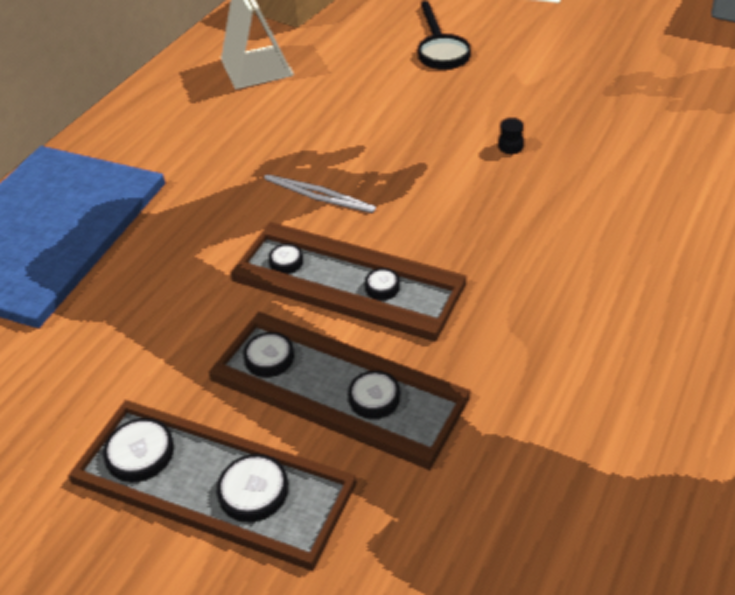

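All six appear flat and face up, and the bystanders are in place. The placed small one, at (629,319), sits near the right wall, so I'm checking tilt and height from depth.

Run:
```python
from h import *
from act import ROW,D
for n in("top2","side2"):
    c=dict(np.load(n+".npz")); f=240/np.tan(np.radians(float(c["fovy"]))/2); T=c["cam_to_world"]
    v,u=np.mgrid[:480,:640]; d=c["depth"]
    P=np.stack([(u-c["cx"])/f*d,-(v-c["cy"])/f*d,-d],-1)@T[:3,:3].T+T[:3,3]
    br=c["image"].min(2)>120
    for k in"sml":
        X,Y,a=ROW[k]; x=(P[...,0]-X)*np.cos(a)+(P[...,1]-Y)*np.sin(a); y=-(P[...,0]-X)*np.sin(a)+(P[...,1]-Y)*np.cos(a); z=P[...,2]
        fl=z[(abs(x-15)<8)&(abs(y)<12)&(d>0)]
        for x0 in(-35,65):
            m=(np.hypot(x-x0,y)<D[k]/2+4)&(z>np.median(fl)+6)&(z<30)&(d>0)&(abs(y)<D[k]/2+3)
            cx,cy=x[m].mean(),y[m].mean(); i=m&(np.hypot(x-cx,y-cy)<D[k]/2-5)
            g=np.linalg.lstsq(np.c_[x[i],y[i],np.ones(i.sum())],z[i],rcond=None)[0]
            print(n,k,x0,"centre",round(cx,1),round(cy,1),"top over floor",round(np.median(z[i])-np.median(fl),1),"slope",np.round(g[:2],3),i.sum())
```

```text
top2 s -35 centre -32.9 -2.2 top over floor 10.7 slope [-0.002  0.026] 122
top2 s 65 centre 62.6 0.4 top over floor 10.3 slope [ 0.008 -0.002] 112
top2 m -35 centre -32.5 -1.9 top over floor 10.5 slope [0.003 0.004] 269
top2 m 65 centre 65.8 -2.3 top over floor 10.4 slope [-0.015  0.005] 253
top2 l -35 centre -33.1 -3.2 top over floor 10.2 slope [0.008 0.009] 448
top2 l 65 centre 63.8 -2.4 top over floor 10.4 slope [-0.004  0.001] 418
side2 s -35 centre -33.0 0.7 top over floor 10.4 slope [-0.039 -0.02 ] 112
side2 s 65 centre 62.4 2.8 top over floor 10.3 slope [ 0.019 -0.038] 103
side2 m -35 centre -33.1 1.3 top over floor 10.2 slope [ 0.014 -0.003] 337
side2 m 65 centre 65.2 1.0 top over floor 10.4 slope [-0.005 -0.025] 296
side2 l -35 centre -33.6 0.0 top over floor 10.1 slope [ 0.001 -0.003] 744
side2 l 65 centre 63.1 0.9 top over floor 10.2 slope [ 0.005 -0.006] 672
```

All six lie flat on the channel floors (top faces about 10 mm above the floor), and the arm is clear. Handing in.

Run:
```python
from bench import ctrl,readout
print(readout.read_t(),readout.read_wrist_force()); ctrl.job_done()
```

```text
23.4 [ 0.66363578  0.0283516  -0.33336574]
the job is handed in; nothing more can be done
```

I put all three loose capsules into the matching rows and handed the job in at 23.4 s of the 67 s allowed; no verdict was reported. Each was picked and placed with the jaws along its channel and landed at about x = −33 mm.

**Tilt and height:** depth from both cameras put the top faces of all six capsules 10.1 to 10.7 mm above the floor, which matches lying flat. Fitted slopes were at most about 0.045, against the 0.12 rad limit.

**Sideways position:** measured offsets were within about 3 mm of the middle line, inside the 7 mm limit. The two cameras disagreed by 2 to 3 mm here, mostly from which side each one views and from calibration.

**Other objects:** the loupe, magnifier and tweezers looked unmoved in the last picture, but I did not re-measure them. At hand-in the gripper was parked clear at 200 mm height.

**Early contact:** each capsule met resistance 0.6 to 0.9 mm above the planned release height. They had still settled flat when I checked.

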